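# Set the tilt of a cast on the survey table

## Robot

A 7-joint arm with a two-finger parallel gripper is mounted at the origin on a cart in front of the work surface, level with it; the furniture and walls round the work are solid. World frame = base frame: x ahead of the robot, y to its left, z up, the work surface at z = 0. Lengths are in m, angles in rad, forces in N, time in s.
With the tool pointing down it reaches from about 0.4 to 0.85 m from the base axis. Payload 10.4 kg.
Tool frame: the origin (TCP) lies on the mounting face of the last link; the fingertips stand 173 mm ahead of it and the grasp point (between the pads) lies 155 mm ahead of it (manip.tip_extent is the distance from the TCP to the fingertips, in m); z points along the fingers, y is the line along which they close (so a half turn about z gives the same grasp; the last joint's range is limited). The gripper opens to 85 mm and grips with 20 to 120 N. Pads are 22 mm wide; open, the fingers measure 114 mm over their backs; the gripper's body (76 mm by 85 mm) begins 54 mm behind the grasp point. The pads swing forward as they close: fully open they stand 13 mm farther back than shut.
Start: joints at [-1.256, 0.332, -0.065, 1.46, 0.022, 1.35, -0.088], TCP at [0.207, 0.59, 0.405] pointing down, gripper open.
Joint ranges: [-2.6, 2.6], [-0.5, 2.12], [-1.47, 1.34], [0.16, 2.42], [-1.27, 4.41], [0.06, 2.06], [-2.6, 2.6]. Speed limits (rad/s): [2.22, 2.22, 2.79, 2.79, 3.14, 3.14, 3.14].

## Interface

Orientations are given as a unit quaternion [x, y, z, w].
In Python, from workcell import manip gives the robot as it stands.
- The arm moves only by the tool move_arm, never from a script. Its argument "plan" is one flat list of numbers, 7 for each row, row after row: the turn, a rotation vector about the tool's x, y, z in rad, then the shift along the tool's x, y, z in m, then the finger opening in m, from 0 to 0.0854. In form: [ax, ay, az, dx, dy, dz, gripper, ax, ay, az, dx, dy, dz, gripper, ...]. A call has 1 to 12 rows; each row is the pose to reach, as a shift and turn from the pose commanded when the call began, along the tool's axes at that moment; what a row does not reach only later rows make up. A row lasts 1/8 s, in which the tool goes at most 62.5 mm and 10.7 degrees, less where a joint would pass 70% of its speed; a pose out of reach is approached as far as the arm can. A call with a gripper value outside its range is refused whole. The fingers move at their own pace and stop on an object; "squeeze" is the grip in N (left out, the last holds). Time passes only in rows, so rows that repeat a pose let the fingers close. It gives the time, the measured TCP pose, the force, the opening and the grip force at its end, in the units of the state.
- manip.get_obs(): the state, without advancing time (a new reading comes with each control period).
- manip.camera(name): name is "scene" or "top" or "wrist"; returns a dict with "color" (400x640x3 uint8, red, green, blue), "fx", "fy", "cx", "cy" (pixels), "dist" ([k1, k2, p1, p2, k3] as OpenCV has them; the pictures are not rectified), "cam_to_world" (4x4, takes a point from camera to world coordinates); the wrist camera has in their place "mount" (4x4, takes a point from camera to tool coordinates, whose origin is the TCP and whose axes are the flange's). Camera axes: x right, y down, z forward; pixel columns grow to the right and rows downward; lengths in m; the calibration is good to about 2 mm. A picture is of the moment at which its call begins: read the wrist's pose just before it. There is no depth.
- manip.hand_in(): hands the job in; it is judged then, once.
Trained networks look in a picture, given as the dict that the camera call returned (one of the last four; its "shot" number tells which), for a name from the list of things; names that differ only in an ending like _2 or _b are one class to them, and where a whole thing is asked for, a point or a joint stands for the part that bears it (a point fixed in the world has none). Each returns a list of dicts, best first, with "conf" (0 to 1); they miss things now and then, are a little off and sometimes report something else, mostly with a low value. They report only what shows in the picture. A call takes as long as a camera call.
- manip.look_for(picture, label): "position" ([x, y, z] in m, in the coordinates of the camera as it stood for that picture, good to about 4 mm: the middle of the surface that is visible of it).
- manip.silhouettes(picture, label): "pixels" (400x640 bool, what is visible of it).
- manip.tip_of(picture, label): "position" ([x, y, z] in m, in the coordinates of the camera as it stood for that picture, good to about 4 mm: a listed point, or the origin of a listed thing).
The state is a dict: "clock": time; "joint_pos": joint angles; "joint_velocities": joint speeds; "tau": joint torques, N m; "position": TCP position; "ee_rot": TCP orientation; "ft_force": force on the tool from outside, world axes, zero at the start; "torque": the same for the moment, N m; "grip_width": opening from 0.0 (shut) to 1.0 (fully open); "grasp_force": force on a finger pad.
Only numpy, scipy, OpenCV 4.12 (cv2) and the standard library are available. Lean on these libraries where they do the work, as an engineer would, in place of code of your own. Each camera call takes 0.05 s, during which the arm holds its last target. There are 200 camera calls.

## Task

Set the tilt of the plaster cast on the survey table with your fingertips: press down the plate's rear corner and the plate's left corner, the two that carry a pointer, each until its pointer stands level with the brass rider on its scale post, then let go; the plate stays where it is left (a corner pressed too far comes back up when the opposite corner is pressed). Do not lift or shift the table, do not touch the cast or the riders, and leave the things around it where they are.

Things in the scene. Friction and masses are not known exactly. Their poses are not given: they have to be found in the camera images.
- survey_table: dental survey table, loose: round grey base 152 mm across, 14 mm high (0.7 kg); ball pivot 42 mm up; on it a square grey metal tilting plate, 112 mm sides, 7 mm thick, underside 45 mm up when level, coil springs below its corners. Origin: centre of the base's underside; x to the plate's rear corner, y to its left corner (79 mm out), z up. Scale posts 14 mm wide, 74 mm high at 108 mm on +x and +y
- rear_pad (a point): centre of the top of the round thumb pad (19 mm across, 4 mm proud of the plate) on the plate's rear (+x) corner, 64 mm from the table's centre; press it straight down to lower the rear pointer. It starts 4 to 10 mm above its level height (56 mm over the worktop) and can go 12 mm below. It yields at 2 to 9 N, more the lower it is, and friction keeps it where it is left; the left corner is not moved
- left_pad (a point): centre of the top of the round thumb pad (19 mm across, 4 mm proud of the plate) on the plate's left (+y) corner, 64 mm from the table's centre; press it straight down to lower the left pointer. Same heights and travel as the rear pad
- front_pad (a point): centre of the top of the round thumb pad (19 mm across, 4 mm proud of the plate) on the plate's front (-x) corner, 64 mm from the table's centre; the opposite of the rear pad: pressing it raises the rear pointer
- right_pad (a point): centre of the top of the round thumb pad (19 mm across, 4 mm proud of the plate) on the plate's right (-y) corner, 64 mm from the table's centre; the opposite of the left pad: pressing it raises the left pointer
- rear_pointer (a point): the tip of the thin horizontal pointer that sticks out of the plate's rear corner, 100 mm from the table's centre. It moves with the plate, 1.56 mm for each mm that the thumb pad of the same corner moves
- left_pointer (a point): the tip of the thin horizontal pointer that sticks out of the plate's left corner, 100 mm from the table's centre. It moves with the plate, 1.56 mm for each mm that the thumb pad of the same corner moves
- rear_rider: the brass rear rider: a small sliding index block, 8 x 19 x 6 mm (6 mm high), with a fine dark line round the middle of its inner face, clipped to the upright scale post outside the plate's rear corner. Origin at its centre, 108 mm from the table's centre; z up. It stands where the wanted tilt has been set, some 37 to 47 mm above the worktop, and is stiff to slide
- left_rider: the brass left rider: a small sliding index block, 8 x 19 x 6 mm (6 mm high), with a fine dark line round the middle of its inner face, clipped to the upright scale post outside the plate's left corner. Origin at its centre, 108 mm from the table's centre; z up. It stands where the wanted tilt has been set, some 37 to 47 mm above the worktop, and is stiff to slide
- rear_tilt (a joint): tilt of the plate that lowers (positive, rad) or raises (negative) its rear corner, turning about the ball pivot; 0 when level, range -0.2 to 0.2, starts at -0.15 to -0.06. The rear pointer's tip stands 48.5 mm - 100 mm x sin(value) above the worktop, the rear pad's top 56 mm - 64 mm x sin(value)
- left_tilt (a joint): tilt of the plate that lowers (positive, rad) or raises (negative) its left corner, turning about the ball pivot; 0 when level, range -0.2 to 0.2, starts at -0.15 to -0.06. The left pointer's tip stands 48.5 mm - 100 mm x sin(value) above the worktop, the left pad's top 56 mm - 64 mm x sin(value)
- cast: white plaster cast of a jaw, 53 x 71 x 27 mm, clamped in the middle of the plate between two small steel jaws; origin at the centre of its underside. Not to be touched
- spare_cast: bystander: yellow plaster cast, 53 x 71 x 27 mm, on the worktop beyond the left post; origin at the centre of its underside
- bottle: bystander: small brown dropper bottle, 33 mm across and 102 mm high, behind and to the right of the table; origin at the centre of its underside
- wax_carver: bystander: thin wax carver, 181 mm long and 13 mm high, lying in front of the table; origin at the centre of its underside

How it is judged:
By the outcome, as a careful person would: the job done as asked, in the order asked, and still so for the second after the job is handed in, with the robot touching nothing.
It also fails if it takes over 64 s, if anything falls off the work surface, if the arm or the gripper's body presses on something with over 40 N, if the wrist force passes 120 N, or if a joint passes its speed limit or range.

## Working session

There is one attempt and no reset: what is moved stays moved. The work goes in short steps, Python scripts to look and compute and a tool call to move; the robot and the scene stay as the last step left them, time stands still between calls to the robot, and variables do not carry over. Pictures are saved under pics/ and viewed, at most 10 in all, crops included, and the job is handed in when it is done.

Besides the shell and the picture viewer there is one more tool, called after ">>>" in YAML: its name, and indented under it one key for each argument. move_arm: Moves the arm, as the interface text tells. Its arguments: {"type":"object","properties":{"plan":{"type":"array","items":{"type":"number"}},"squeeze":{"type":"number"}},"required":["plan"]}

```bash
mkdir -p pics; cat > h.py <<'E'
import numpy as np, cv2
from workcell import manip
from scipy.spatial.transform import Rotation as R
def shot(n):
    o=manip.get_obs(); p=manip.camera(n)
    if n=="wrist":
        T=np.eye(4);T[:3,:3]=R.from_quat(o["ee_rot"]).as_matrix();T[:3,3]=o["position"];p["T"]=T@np.array(p["mount"])
    else: p["T"]=np.array(p["cam_to_world"])
    return p
def w(p,c): return (p["T"]@np.r_[c,1])[:3]
def save(p,f): cv2.imwrite("pics/"+f,p["color"][:,:,::-1])
E
python3 - <<'E'
from h import *
np.set_printoptions(precision=4,suppress=True)
o=manip.get_obs();print(o["clock"],o["position"],o["ee_rot"],o["ft_force"])
for n in("scene","top"):
    p=shot(n);save(p,n+"0.png");print(n,p["T"][:3,3])
    for l in "survey_table rear_pad left_pad front_pad right_pad rear_pointer left_pointer rear_rider left_rider cast spare_cast bottle wax_carver".split():
        r=manip.tip_of(p,l)
        print(l,[(w(p,x["position"]),round(x["conf"],2)) for x in r[:2]])
E
```

```text
0.0 [0.2071 0.5896 0.4039] [ 0.1681  0.9858 -0.0007 -0.0001] [-0.1503  0.5692  0.4749]
scene [0.0023 0.4246 0.5949]
survey_table [(array([0.5081, 0.0061, 0.0002]), 0.67), (array([0.5048, 0.0059, 0.0481]), 0.6)]
rear_pad [(array([0.5709, 0.0034, 0.0592]), 0.89)]
left_pad [(array([0.5105, 0.0705, 0.064 ]), 0.63), (array([ 0.5661, -0.1052,  0.0034]), 0.61)]
front_pad [(array([0.4389, 0.0115, 0.0489]), 0.8), (array([ 0.5646, -0.1049, -0.0009]), 0.38)]
right_pad [(array([ 0.505 , -0.0603,  0.0482]), 0.79)]
rear_pointer [(array([0.6035, 0.0026, 0.0565]), 0.88)]
left_pointer [(array([0.5104, 0.1067, 0.0587]), 0.76)]
rear_rider [(array([0.6186, 0.0016, 0.0405]), 0.52)]
left_rider [(array([0.5106, 0.1163, 0.0393]), 0.59)]
cast [(array([0.5057, 0.0022, 0.05  ]), 0.8)]
spare_cast [(array([ 0.4913,  0.1922, -0.    ]), 0.68)]
bottle []
wax_carver [(array([0.3829, 0.0134, 0.0002]), 0.57)]
top [0.4834 0.0792 0.9306]
survey_table [(array([ 0.513 ,  0.0048, -0.0028]), 0.59), (array([ 0.6137, -0.002 ,  0.036 ]), 0.36)]
rear_pad [(array([0.5687, 0.0038, 0.0603]), 0.98)]
left_pad [(array([0.5156, 0.0673, 0.0659]), 0.8), (array([ 0.5722, -0.002 ,  0.0601]), 0.33)]
front_pad [(array([0.4442, 0.0082, 0.0497]), 0.61)]
right_pad [(array([0.5136, 0.0665, 0.0634]), 0.74), (array([ 0.5073, -0.0629,  0.0528]), 0.73)]
rear_pointer [(array([0.6048, 0.0021, 0.0557]), 0.84)]
left_pointer [(array([0.5106, 0.1012, 0.0599]), 0.62)]
rear_rider [(array([ 0.6147, -0.0006,  0.0362]), 0.49)]
left_rider [(array([0.5138, 0.115 , 0.0432]), 0.62)]
cast [(array([0.5089, 0.006 , 0.052 ]), 0.93), (array([ 0.6105, -0.0016,  0.0315]), 0.6)]
spare_cast [(array([0.4937, 0.1864, 0.0013]), 0.93)]
bottle [(array([ 0.5649, -0.1134,  0.0025]), 0.83), (array([0.512 , 0.0686, 0.064 ]), 0.54)]
wax_carver [(array([ 0.3852,  0.0107, -0.0002]), 0.88)]
```

View pics/scene0.png

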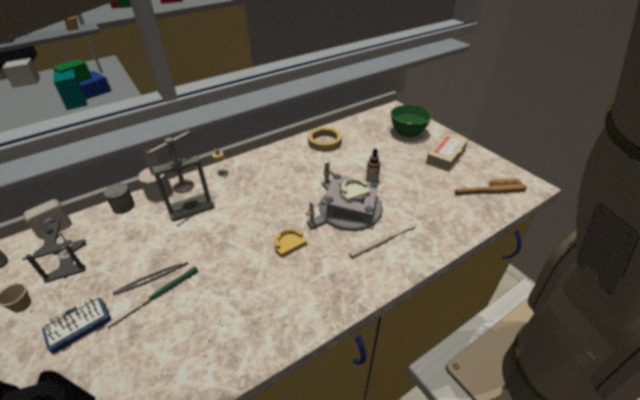

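View pics/top0.png

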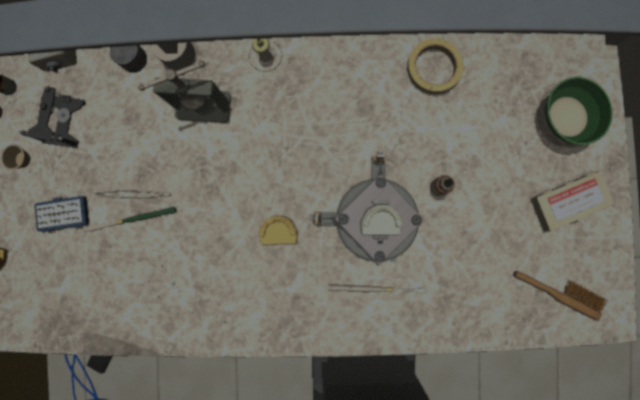

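The scene picture shows the table near px (350,200). The top picture shows its rear post at (378,160) and left post at (320,218), with the pads at the plate's corners. This matches the network positions: centre about (0.508, 0.005) and yaw about -0.03. Next I'll get the wrist camera's mount and plan a close oblique view.

```bash
python3 - <<'E'
from h import *
np.set_printoptions(precision=4,suppress=True)
p=shot("wrist");print(p["mount"],p["fx"],p["fy"],p["cx"],p["cy"],p["dist"],manip.tip_extent)
o=manip.get_obs();T0=np.eye(4);T0[:3,:3]=R.from_quat(o["ee_rot"]).as_matrix();T0[:3,3]=o["position"]
M=np.array(p["mount"])
tgt=np.array([.54,.035,.05])
for az in (135,150,120):
  for roll in(0,90,180,270):
   el=np.radians(42);a=np.radians(az);d=.30
   cam=tgt+d*np.array([np.cos(el)*np.cos(a),np.cos(el)*np.sin(a),np.sin(el)])
   z=(tgt-cam)/d;x=np.cross(z,[0,0,1]);x/=np.linalg.norm(x);y=np.cross(z,x)
   C=np.eye(4);C[:3,:3]=np.c_[x,y,z]@R.from_euler("z",roll,degrees=True).as_matrix();C[:3,3]=cam
   T=C@np.linalg.inv(M);D=np.linalg.inv(T0)@T
   rv=R.from_matrix(D[:3,:3]).as_rotvec()
   print(az,roll,"tcp",T[:3,3],"toolz",T[:3,2],"grasp",(T@[0,0,.173,1])[:3],"rv",rv,np.linalg.norm(rv),"d",D[:3,3])
E
```

```text
[[ 0.0011 -0.9588 -0.284   0.0734]
 [ 1.      0.0011 -0.0001 -0.0011]
 [ 0.0004 -0.284   0.9588  0.0301]
 [ 0.      0.      0.      1.    ]] 314.7700798551404 314.7700798551404 318.50922119512535 196.47310887158676 [-0.018  0.     0.     0.     0.   ] 0.1734
135 0 tcp [0.3401 0.2335 0.1974] toolz [ 0.6379 -0.6385 -0.4305] grasp [0.4505 0.1231 0.1229] rv [ 1.4638  0.333  -2.3195] 2.762941934402774 d [-0.2435 -0.292   0.2073]
135 90 tcp [0.4335 0.2531 0.2554] toolz [ 0.3028 -0.7045 -0.6419] grasp [0.4859 0.1313 0.1443] rv [ 0.8813 -0.2224 -0.9271] 1.298341103000985 d [-0.3251 -0.2425  0.1493]
135 180 tcp [0.4162 0.1602 0.3148] toolz [ 0.3697 -0.3692 -0.8526] grasp [0.4802 0.0963 0.1673] rv [ 0.1225 -0.5407  0.4371] 0.705966067377769 d [-0.3396 -0.336   0.0899]
135 270 tcp [0.3228 0.1406 0.2568] toolz [ 0.7048 -0.3032 -0.6413] grasp [0.4447 0.0881 0.1459] rv [-0.777  -0.6466  1.7528] 2.0233638508034475 d [-0.258  -0.3855  0.1479]
150 0 tcp [0.2955 0.175  0.1974] toolz [ 0.7815 -0.4516 -0.4305] grasp [0.4307 0.0969 0.1229] rv [ 1.5902  0.1479 -2.5201] 2.983501056419365 d [-0.2208 -0.362 
[... 508 characters left out ...]
0.4485  0.1479]
120 0 tcp [0.3983 0.2785 0.1974] toolz [ 0.451  -0.7818 -0.4305] grasp [0.4763 0.1432 0.1229] rv [ 1.3323  0.4932 -2.1108] 2.5443368681761465 d [-0.2835 -0.2303  0.2073]
120 90 tcp [0.4936 0.2733 0.2554] toolz [ 0.1102 -0.7589 -0.6419] grasp [0.5127 0.142  0.1443] rv [ 0.8867 -0.1036 -0.6834] 1.1242859629864876 d [-0.3752 -0.2036  0.1493]
120 180 tcp [0.4528 0.1879 0.3148] toolz [ 0.2616 -0.4523 -0.8526] grasp [0.4981 0.1097 0.1673] rv [ 0.1944 -0.5266  0.692 ] 0.8910804790702258 d [-0.3649 -0.2976  0.0899]
120 270 tcp [0.3575 0.1932 0.2568] toolz [ 0.6023 -0.4753 -0.6413] grasp [0.4617 0.1109 0.1459] rv [-0.717  -0.7762  1.9893] 2.2525177392750866 d [-0.2733 -0.3243  0.1479]
```

>>> move_arm:
  plan: [0.12,-0.54,0.44,-0.06,-0.06,0.015,0,0.12,-0.54,0.44,-0.1,-0.1,0.03,0,0.12,-0.54,0.44,-0.14,-0.14,0.04,0,0.12,-0.54,0.44,-0.18,-0.18,0.05,0,0.12,-0.54,0.44,-0.22,-0.22,0.06,0,0.12,-0.54,0.44,-0.26,-0.26,0.07,0,0.12,-0.54,0.44,-0.3,-0.3,0.08,0,0.12,-0.54,0.44,-0.34,-0.335,0.09,0,0.12,-0.54,0.44,-0.34,-0.335,0.09,0,0.12,-0.54,0.44,-0.34,-0.335,0.09,0,0.12,-0.54,0.44,-0.34,-0.335,0.09,0,0.12,-0.54,0.44,-0.34,-0.335,0.09,0]

```text
clock: 2.95
position: [0.4166, 0.1619, 0.3148]
ee_rot: [0.369, 0.889, -0.102, 0.251]
ft_force: [-0.1, 0.1, -0.3]
grip_width: 0.002
grasp_force: 0.0
```

```bash
python3 - <<'E'
from h import *
np.set_printoptions(precision=4,suppress=True)
p=shot("wrist")
np.save("T1.npy",p["T"])
save(p,"w1.png")
im=cv2.rotate(p["color"],cv2.ROTATE_180)[:,:,::-1]
cv2.imwrite("pics/w1r.png",im)
for l in "rear_pad left_pad front_pad right_pad rear_pointer left_pointer rear_rider left_rider cast".split():
    for x in manip.tip_of(p,l)[:1]:
        c=np.array(x["position"]);print(l,w(p,c),round(x["conf"],2),c[:2]/c[2]*p["fx"]+[p["cx"],p["cy"]])
E
```

```text
rear_pad [ 0.5655 -0.0005  0.0613] 0.79 [309.7038 232.3722]
left_pad [0.5083 0.068  0.0659] 0.61 [317.1577 173.1295]
front_pad [0.4424 0.0058 0.0535] 0.75 [208.4657 160.832 ]
right_pad [ 0.5013 -0.055   0.053 ] 0.59 [228.4782 222.1963]
rear_pointer [0.5999 0.0053 0.0545] 0.96 [336.1232 237.9983]
left_pointer [0.5091 0.1081 0.0592] 0.56 [354.9549 140.4936]
rear_rider [ 0.6132 -0.001   0.0436] 0.6 [339.5228 237.0242]
left_rider [0.5076 0.1164 0.0455] 0.61 [360.5301 122.3565]
cast [0.5024 0.0008 0.0506] 0.69 [262.8313 195.2077]
```

View pics/w1r.png

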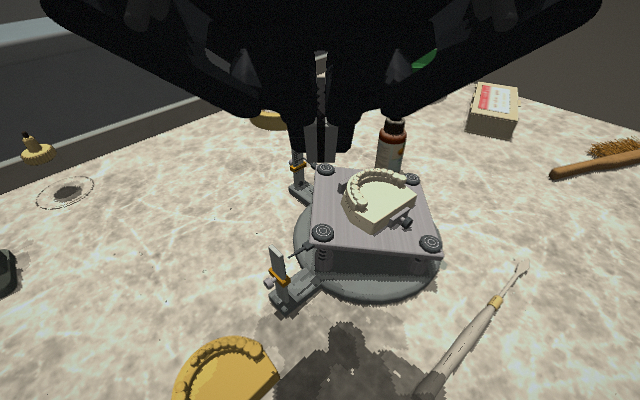

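The rotated wrist picture shows the rear pad at (325,169), the left pad at (322,232), the left rider at (280,275) and the rear rider at (297,168). The clamp jaws lie along x. Resolution is about 1 px/mm, which is too coarse, so I'll plan a closer view of each rider.

```bash
cat >> h.py <<'E'
def T_now():
    o=manip.get_obs();T=np.eye(4);T[:3,:3]=R.from_quat(o["ee_rot"]).as_matrix();T[:3,3]=o["position"];return T
def delta(T,T0=None):
    D=np.linalg.inv(T_now() if T0 is None else T0)@T
    return np.r_[R.from_matrix(D[:3,:3]).as_rotvec(),D[:3,3]].round(4)
M=np.array([[0.0011,-.9588,-.284,.0734],[1,.0011,-.0001,-.0011],[.0004,-.284,.9588,.0301],[0,0,0,1]])
def view(tgt,az,el,d):
    a,el=np.radians(az),np.radians(el)
    u=np.array([np.cos(el)*np.cos(a),np.cos(el)*np.sin(a),np.sin(el)])
    z=-u;x=np.cross(z,[0,0,1]);x/=np.linalg.norm(x);y=np.cross(z,x)
    C=np.eye(4);C[:3,:3]=np.c_[-x,-y,z];C[:3,3]=tgt+d*u
    return C@np.linalg.inv(M)
E
python3 - <<'E'
from h import *
np.set_printoptions(precision=3,suppress=True)
for n,r,az in(("rear",[.614,0,.042],110),("left",[.511,.114,.042],160)):
  for el,d,up in((35,.17,.03),(30,.18,.04),(30,.2,.04),(25,.2,.045)):
    T=view(np.array(r)+[0,0,up],az,el,d)
    print(n,el,d,"tcp",T[:3,3],"tip",(T@[0,0,.173,1])[:3],delta(T))
E
```

```text
rear 35 0.17 tcp [0.581 0.095 0.239] tip [ 0.617 -0.006  0.103] [ 0.251 -0.122  0.354 -0.099  0.069  0.15 ]
rear 30 0.18 tcp [0.573 0.116 0.244] tip [0.614 0.004 0.119] [ 0.267 -0.208  0.343 -0.084  0.079  0.134]
rear 30 0.2 tcp [0.567 0.133 0.254] tip [0.608 0.021 0.129] [ 0.267 -0.208  0.343 -0.076  0.086  0.117]
rear 25 0.2 tcp [0.562 0.146 0.246] tip [0.606 0.024 0.132] [ 0.282 -0.294  0.332 -0.06   0.092  0.117]
left 35 0.17 tcp [0.417 0.149 0.239] tip [0.518 0.113 0.103] [-0.249 -0.12  -0.361  0.033 -0.009  0.069]
left 30 0.18 tcp [0.395 0.157 0.244] tip [0.507 0.116 0.119] [-0.265 -0.206 -0.35   0.047 -0.018  0.053]
left 30 0.2 tcp [0.379 0.163 0.254] tip [0.491 0.122 0.129] [-0.265 -0.206 -0.35   0.055 -0.025  0.037]
left 25 0.2 tcp [0.366 0.168 0.246] tip [0.487 0.124 0.132] [-0.281 -0.292 -0.339  0.071 -0.032  0.037]
```

>>> move_arm:
  plan: [-0.13,-0.1,-0.17,0.025,-0.01,0.025,0,-0.265,-0.205,-0.35,0.047,-0.018,0.053,0,-0.265,-0.205,-0.35,0.047,-0.018,0.053,0,-0.265,-0.205,-0.35,0.047,-0.018,0.053,0,-0.265,-0.205,-0.35,0.047,-0.018,0.053,0,-0.265,-0.205,-0.35,0.047,-0.018,0.053,0]

```text
clock: 4.2
position: [0.3959, 0.1575, 0.2454]
ee_rot: [0.163, 0.915, -0.063, 0.364]
ft_force: [-0.1, 0.3, 0.5]
grip_width: -0.001
grasp_force: 0.0
```

```bash
cat >> h.py <<'E'
def look(f,side):
    p=shot("wrist");np.save("pics/"+f+"_T.npy",p["T"]);save(p,f+"_raw.png")
    for l in (side+"_pad",side+"_pointer",side+"_rider"):
        for x in manip.tip_of(p,l)[:1]:
            c=np.array(x["position"]);uv=c[:2]/c[2]*p["fx"]+[p["cx"],p["cy"]]
            print(l,w(p,c),round(x["conf"],2),"rot px",639-uv[0],399-uv[1])
            if l.endswith("rider"): ctr=np.array([639,399])-uv
    im=cv2.rotate(p["color"],cv2.ROTATE_180)[:,:,::-1]
    u,v=ctr.round().astype(int);u0=min(max(u-50,0),540);v0=min(max(v-45,0),325)
    cv2.imwrite("pics/"+f+".png",cv2.resize(im[v0:v0+75,u0:u0+100],None,fx=8,fy=8,interpolation=cv2.INTER_CUBIC));print("crop",u0,v0)
E
python3 - <<'E'
from h import *
np.set_printoptions(precision=4,suppress=True)
look("left1","left")
print(delta(view(np.array([.614,0,.082]),110,30,.18)))
E
```

```text
left_pad [0.5073 0.072  0.0643] 0.95 rot px 386.0678787746956 220.8568756982909
left_pointer [0.5068 0.1068 0.0563] 0.98 rot px 335.2073020188812 243.07908842923132
left_rider [0.5068 0.1163 0.0453] 0.73 rot px 320.6520339687349 260.57875011809074
crop 271 216
[ 0.6001 -0.0024  0.6322 -0.1305  0.0222  0.1246]
```

View pics/left1.png

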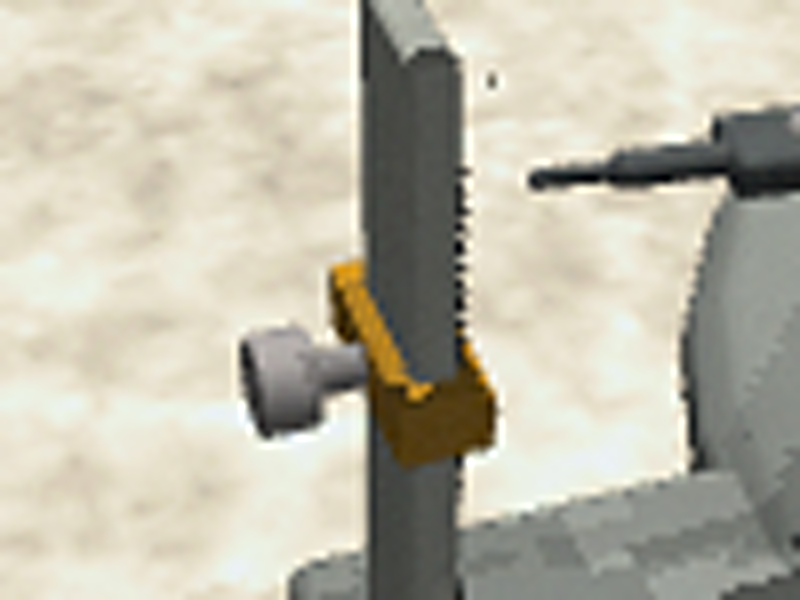

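The left view shows the pointer tip at crop (530,180). The rider's front face runs from its outer edge (407, 395–467) to its inner lower corner (495,445). The pointer is about 16 mm too high. Rear view next.

>>> move_arm:
  plan: [0.15,0,0.16,-0.04,0.005,0.015,0,0.3,0,0.32,-0.07,0.01,0.05,0,0.45,0,0.47,-0.1,0.017,0.09,0,0.6,0,0.63,-0.13,0.022,0.125,0,0.6,0,0.63,-0.13,0.022,0.125,0,0.6,0,0.63,-0.13,0.022,0.125,0,0.6,0,0.63,-0.13,0.022,0.125,0,0.6,0,0.63,-0.13,0.022,0.125,0]

```text
clock: 5.4
position: [0.572, 0.1163, 0.2438]
ee_rot: [0.531, 0.762, -0.212, 0.303]
ft_force: [0.1, 0.0, 0.4]
grip_width: -0.003
grasp_force: 0.0
```

```bash
python3 - <<'E'
from h import *
np.set_printoptions(precision=4,suppress=True)
look("rear1","rear")
T=np.eye(4);yaw=np.radians(0)
# tool down, tool x toward +y (camera at +y side), over rear pad
for n,xax,pos in(("x=+y",[0,1,0],[.5705,.003,.075+.1734]),("x=-x",[-1,0,0],[.5705,.003,.075+.1734])):
    x=np.array(xax,float);z=np.array([0,0,-1.]);T[:3,:3]=np.c_[x,np.cross(z,x),z];T[:3,3]=pos
    print(n,delta(T))
o=manip.get_obs();print(o["joint_pos"],o["position"])
E
```

```text
rear_pad [ 0.5659 -0.0018  0.0621] 0.86 rot px 400.38709369161853 248.0035882179661
rear_pointer [0.6003 0.0034 0.0536] 0.83 rot px 338.5113237725044 251.87286940425923
rear_rider [0.6148 0.0017 0.044 ] 0.87 rot px 316.8232449463801 257.2209830181362
crop 267 212
x=+y [ 0.1322  0.7498  0.3349 -0.0799 -0.0407  0.0693]
x=-x [-0.4614  0.659  -1.157  -0.0799 -0.0407  0.0693]
[-0.836   0.4603  0.4345  1.8147  0.6536  1.0803 -0.4513] [0.5723 0.1162 0.2438]
```

View pics/rear1.png

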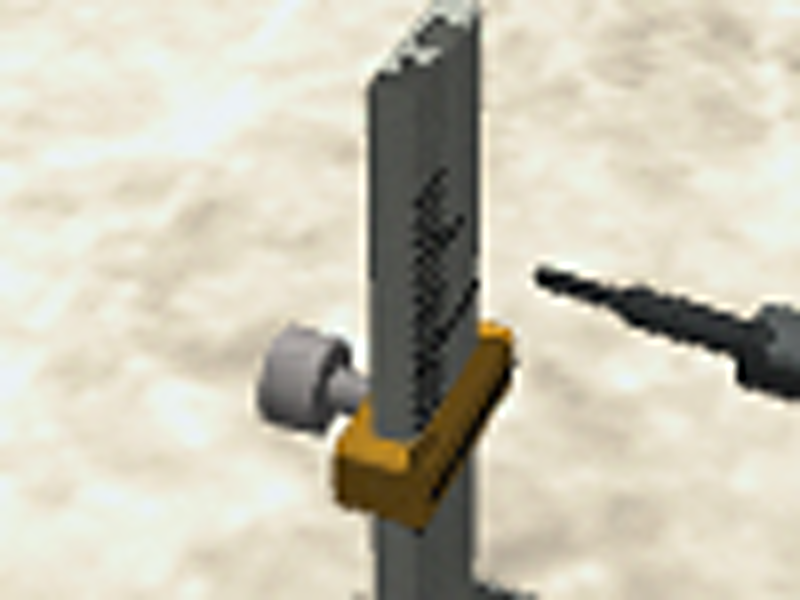

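The rear view shows the pointer tip at crop (538,275). The dark line on the rider's inner face runs from (430,500) to (512,357). I'll fit the table's pose, tilts and rider heights from both views.

```bash
cat > fit.py <<'E'
from h import *
from scipy.optimize import least_squares
np.set_printoptions(precision=4,suppress=True)
K=np.array([[314.77,0,318.509],[0,314.77,196.473],[0,0,1]]);dist=np.array([-.018,0,0,0,0])
def proj(T,P):
    C=np.linalg.inv(T)@np.r_[P,1]
    uv=cv2.projectPoints(C[None,:3],np.zeros(3),np.zeros(3),K,dist)[0].ravel()
    return np.array([639,399])-uv
def tab(q,r,t,z,side): # radial,tangential(ccw)
    a=q[2]+(np.pi/2 if side=="left" else 0);return np.array([q[0]+r*np.cos(a)-t*np.sin(a),q[1]+r*np.sin(a)+t*np.cos(a),z])
def fit(data,npar):
    # data: (shot, (u0,v0), side, kind, (cu,cv), extra)
    def res(q):
        out=[]
        for f,c0,side,kind,c,e in data:
            T=np.load(f"pics/{f}_T.npy");i=0 if side=="rear" else 1
            P=tab(q,100,0,0,side) if 0 else (tab(q,.100,0,q[3+i],side) if kind=="tip" else tab(q,e[0]/1e3,e[1]/1e3,q[5+i]+e[2]/1e3,side))
            out+=list(proj(T,P)-(np.array(c0)+(np.array(c)+.5)/8-.5))
        return np.r_[out,(q[0]-.508)/.003,(q[1]-.005)/.003,(q[2]+.02)/.02]
    s=least_squares(res,[.508,.005,-.02,.057,.057,.042,.042]);print("res",s.fun);return s.x
L=[("left1",(271,216),"left","tip",(530,180),0),("left1",(271,216),"left","r",(408,467),(112,9.5,-3)),("left1",(271,216),"left","r",(495,445),(104,9.5,-3)),("left1",(271,216),"left","r",(405,395),(112,9.5,3)),
("rear1",(267,212),"rear","tip",(538,275),0),("rear1",(267,212),"rear","r",(430,500),(104,9.5,0)),("rear1",(267,212),"rear","r",(512,357),(104,-9.5,0)),("rear1",(267,212),"rear","r",(408,470),(104,9.5,3))]
if __name__=="__main__":
    q=fit(L,7);print(q);
    for i,s in enumerate(("rear","left")):
        print(s,"pad",tab(q,.064,0,.056+(q[3+i]-.0485)*.64,s),"target pad z",.056+(q[5+i]-.0485)*.64,"tilt",(.0485-q[3+i])/.1)
E
python3 fit.py
```

```text
res [-1.5444 -0.0408 -0.0829 -0.4835  1.4149 -0.5094  0.2847  0.9936 -1.9021
 -0.0454 -0.6685  0.276   0.3342 -0.5798  2.0778  0.2843 -0.9622  0.3
 -1.0531]
[ 0.5051  0.0059 -0.0411  0.0556  0.0582  0.0395  0.044 ]
rear pad [0.5691 0.0033 0.0605] target pad z 0.050263249461615714 tilt -0.07060461690762972
left pad [0.5077 0.0698 0.0622] target pad z 0.05309246279748724 tilt -0.09714808776226859
```

```bash
python3 - <<'E'
from h import *
x=np.array([0,1.,0]);z=np.array([0,0,-1.]);T=np.eye(4);T[:3,:3]=np.c_[x,np.cross(z,x),z];T[:3,3]=[.571,.003,.285]
print(delta(T))
E
```

```text
[ 0.1322  0.7498  0.3349 -0.1052 -0.0402  0.0428]
```

>>> move_arm:
  plan: [0.02,0.15,0.07,-0.04,-0.01,-0.005,0,0.05,0.3,0.13,-0.06,-0.02,0.01,0,0.08,0.45,0.2,-0.08,-0.03,0.02,0,0.11,0.6,0.27,-0.095,-0.036,0.032,0,0.132,0.75,0.335,-0.105,-0.04,0.043,0,0.132,0.75,0.335,-0.105,-0.04,0.043,0,0.132,0.75,0.335,-0.105,-0.04,0.043,0]

```text
clock: 6.48
position: [0.5712, 0.0039, 0.2844]
ee_rot: [0.707, 0.708, -0.001, 0.001]
ft_force: [-0.3, 0.1, -1.5]
grip_width: 0.0
grasp_force: 0.0
```

>>> move_arm:
  plan: [0,0,0,0,0,0.03,0,0,0,0,0,0,0.043,0,0,0,0,0,0,0.046,0,0,0,0,0,0,0.048,0,0,0,0,0,0,0.05,0,0,0,0,0,0,0.052,0,0,0,0,0,0,0.054,0,0,0,0,0,0,0.056,0,0,0,0,0,0,0.058,0,0,0,0,0,0,0.058,0,0,0,0,0,0,0.058,0]

```text
clock: 7.85
position: [0.5723, 0.003, 0.2275]
ee_rot: [0.707, 0.707, 0.001, 0.001]
ft_force: [3.6, -0.3, 5.3]
grip_width: -0.0
grasp_force: 2.6
```

```bash
python3 - <<'E'
from h import *
np.set_printoptions(precision=4,suppress=True)
look("rear2","rear")
E
```

```text
rear_pad [0.5672 0.0023 0.0574] 0.87 rot px 328.8331015418241 142.50286167963083
rear_pointer [0.6021 0.0026 0.044 ] 0.73 rot px 262.8330135808125 155.01088265386042
rear_rider [0.6132 0.0017 0.0421] 0.71 rot px 242.95754758539988 154.8569379623725
crop 193 110
```

View pics/rear2.png

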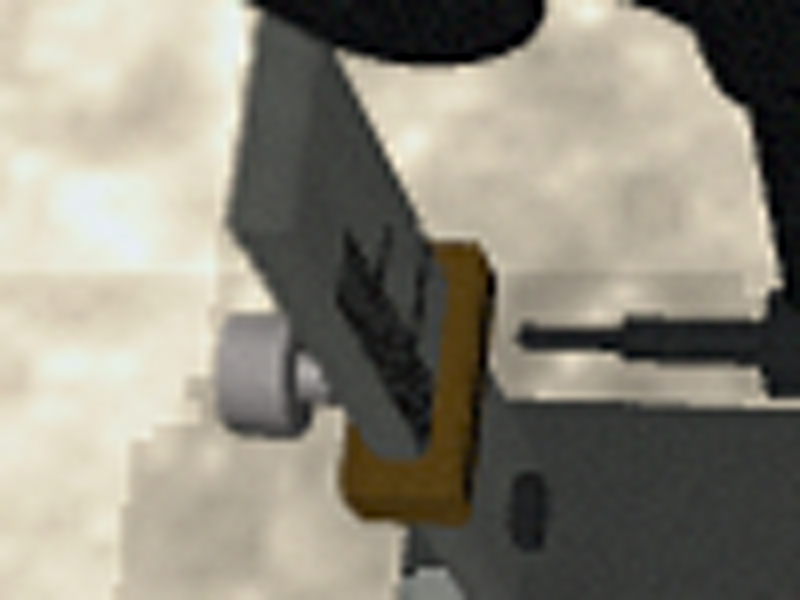

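The pointer tip is at crop (520,335), still above the rider. The tip is at 54.1 mm, aiming for about 51. I'll follow the pad slightly outward to relieve the side force, press 2 mm more, then lift and check from the shallow view.

>>> move_arm:
  plan: [0,0,0,0,0.0015,0,0,0,0,0,0,0.0015,0.001,0,0,0,0,0,0.0017,0.002,0,0,0,0,0,0.0017,0.002,0,0,0,0,0,0.0017,0.002,0]

```text
clock: 8.68
position: [0.5733, 0.0029, 0.225]
ee_rot: [0.707, 0.707, 0.0, 0.0]
ft_force: [0.9, -0.5, 5.4]
grip_width: -0.002
grasp_force: 2.7
```

```bash
python3 - <<'E'
from h import *
print(delta(view(np.array([.612,.002,.08]),110,28,.175)))
E
```

```text
[-0.1389 -0.7854 -0.3308  0.1164 -0.003  -0.0106]
```

>>> move_arm:
  plan: [0,0,0,0,0,-0.03,0,0,0,0,0,0,-0.06,0,-0.03,-0.15,-0.06,0.03,0,-0.05,0,-0.06,-0.31,-0.13,0.05,0,-0.04,0,-0.09,-0.47,-0.2,0.08,0,-0.03,0,-0.12,-0.63,-0.27,0.1,0,-0.02,0,-0.139,-0.785,-0.33,0.116,-0.003,-0.011,0,-0.139,-0.785,-0.33,0.116,-0.003,-0.011,0,-0.139,-0.785,-0.33,0.116,-0.003,-0.011,0,-0.139,-0.785,-0.33,0.116,-0.003,-0.011,0]

```text
clock: 9.93
position: [0.5705, 0.1172, 0.2363]
ee_rot: [0.531, 0.754, -0.221, 0.316]
ft_force: [-0.0, 0.1, 0.7]
grip_width: 0.003
grasp_force: 0.0
```

```bash
python3 - <<'E'
from h import *
np.set_printoptions(precision=4,suppress=True)
look("rear3","rear")
E
```

```text
rear_pad [ 0.5639 -0.0001  0.051 ] 0.57 rot px 401.1732245608474 266.0236141336743
rear_pointer [0.6023 0.0033 0.0389] 0.77 rot px 332.85435943612754 271.5290370839191
rear_rider [ 0.6132 -0.0004  0.0416] 0.68 rot px 317.88802879056857 260.27540707082915
crop 268 215
```

View pics/rear3.png

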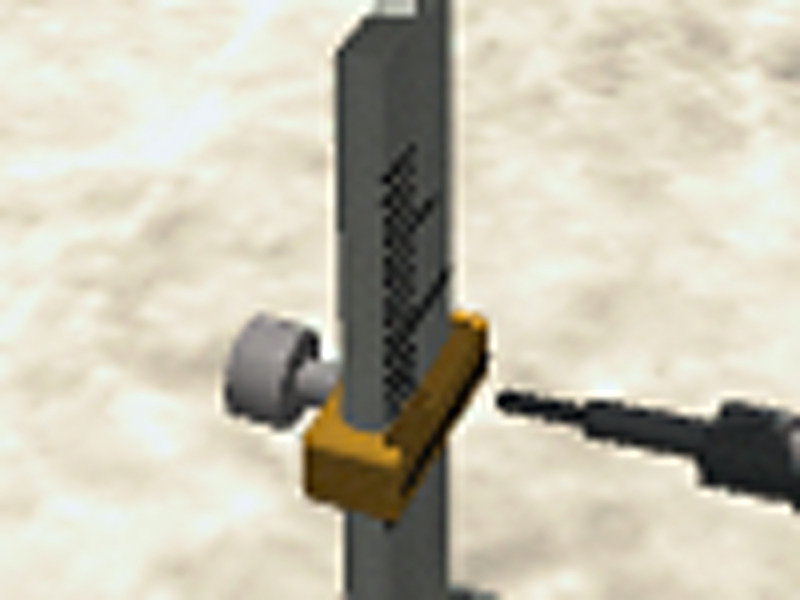

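The pointer tip is at crop (500,399). The rider's line runs from (402,490) to (487,345), with its middle at about (445,418). The pointer is still slightly high, so I'll work out how much.

```bash
cat > f3.py <<'E'
from fit import *
c0=(268,215)
D=[("rear3",c0,"rear","tip",(499,399),0),("rear3",c0,"rear","r",(402,490),(104,9.5,0)),("rear3",c0,"rear","r",(487,347),(104,-9.5,0)),("rear3",c0,"rear","r",(390,447),(104,9.5,3)),("rear3",c0,"rear","r",(390,522),(104,9.5,-3)),("rear3",c0,"rear","r",(303,430),(112,9.5,3)),("rear3",c0,"rear","r",(307,495),(112,9.5,-3))]
q=fit(D,7);print(q, "ptr-rider mm",(q[3]-q[5])*1e3)
D=[("rear1",(267,212),s,k,c,e) for _,_,s,k,c,e in L[4:]];q=fit(D,7);print(q,"before",(q[3]-q[5])*1e3)
x=np.array([0,1.,0]);z=np.array([0,0,-1.]);T=np.eye(4);T[:3,:3]=np.c_[x,np.cross(z,x),z];T[:3,3]=[.573,.003,.285]
print(delta(T))
E
python3 f3.py
```

```text
res [-0.6428 -0.0089 -0.4655 -0.1397  0.1295 -0.8419  0.9974  1.308   1.0711
 -0.2727 -0.5265  0.1482 -0.7674 -0.2395 -0.72   -0.6422 -0.7462]
[ 0.5058  0.0031 -0.0349  0.0404  0.057   0.0379  0.042 ] ptr-rider mm 2.449047303045772
res [-1.9367 -0.0461 -0.5637  0.2933  0.1412 -0.6238  2.1834  0.3049 -0.9492
 -0.1019 -0.535 ]
[ 0.5052  0.0047 -0.0307  0.0554  0.025   0.0394  0.042 ] before 15.996288226512203
[ 0.1386  0.7843  0.3274 -0.1116 -0.0365  0.0433]
```

>>> move_arm:
  plan: [0.02,0.16,0.07,-0.05,-0.01,-0.005,0,0.05,0.32,0.13,-0.07,-0.02,0.01,0,0.08,0.48,0.2,-0.09,-0.028,0.02,0,0.11,0.64,0.27,-0.1,-0.032,0.032,0,0.139,0.785,0.328,-0.1115,-0.0365,0.043,0,0.139,0.785,0.328,-0.1115,-0.0365,0.043,0,0.139,0.785,0.328,-0.1115,-0.0365,0.043,0,0.139,0.785,0.328,-0.1115,-0.0365,0.043,0]

```text
clock: 11.12
position: [0.5728, 0.006, 0.2846]
ee_rot: [0.706, 0.709, -0.001, 0.0]
ft_force: [-1.2, 0.5, -0.4]
grip_width: -0.0
grasp_force: 0.0
```

>>> move_arm:
  plan: [0,0,0,-0.001,0.0007,0.03,0,0,0,0,-0.001,0.0007,0.05,0,0,0,0,-0.001,0.0007,0.057,0,0,0,0,-0.001,0.0007,0.059,0,0,0,0,-0.001,0.0007,0.0605,0,0,0,0,-0.001,0.0007,0.0605,0,0,0,0,-0.001,0.0007,0.0605,0,0,0,0,-0.001,0.0007,0.0605,0]

```text
clock: 12.12
position: [0.5738, 0.0033, 0.2249]
ee_rot: [0.707, 0.707, 0.0, 0.0]
ft_force: [-1.7, 1.0, 5.8]
grip_width: -0.001
grasp_force: 2.8
```

>>> move_arm:
  plan: [0,0,0,0,0,0.0005,0,0,0,0,0,0,0.001,0,0,0,0,0,0,0.0013,0,0,0,0,0,0,0.0013,0,0,0,0,0,0,0.0013,0]

```text
clock: 12.75
position: [0.5739, 0.0033, 0.2237]
ee_rot: [0.707, 0.708, 0.0, 0.0]
ft_force: [-1.3, 1.7, 6.4]
grip_width: 0.0
grasp_force: 2.9
```

>>> move_arm:
  plan: [0,0,0,0,0,-0.03,0,0,0,0,0,0,-0.06,0,0,0,0,0.034,-0.033,-0.06,0,0,0,0,0.0672,-0.0655,-0.06,0,0,0,0,0.0672,-0.0655,-0.035,0,0,0,0,0.0672,-0.0655,-0.017,0,0,0,0,0.0672,-0.0655,-0.013,0,0,0,0,0.0672,-0.0655,-0.01,0,0,0,0,0.0672,-0.0655,-0.0075,0,0,0,0,0.0677,-0.0655,-0.005,0,0,0,0,0.0682,-0.0655,0.005,0,0,0,0,0.0682,-0.0655,0.005,0]

```text
clock: 14.25
position: [0.508, 0.0719, 0.2183]
ee_rot: [0.707, 0.708, -0.0, -0.0]
ft_force: [-1.9, 2.1, 3.6]
grip_width: -0.002
grasp_force: 1.8
```

I made a sign error in the last rows: I typed +0.005 where −0.005 was meant, so the left corner is pressed about 9 mm too far. The task gives a remedy, so I'll press the opposite (right) pad to bring it back, stop short of the target, then check.

>>> move_arm:
  plan: [0,0,0,0,0,-0.035,0,0,0,0,0,0,-0.07,0,0,0,0,-0.05,-0.002,-0.07,0,0,0,0,-0.1,-0.004,-0.07,0,0,0,0,-0.13,-0.005,-0.07,0,0,0,0,-0.13,-0.005,-0.07,0,0,0,0,-0.13,-0.005,-0.045,0,0,0,0,-0.13,-0.005,-0.03,0,0,0,0,-0.13,-0.005,-0.03,0]

```text
clock: 15.38
position: [0.5028, -0.0581, 0.2472]
ee_rot: [0.706, 0.708, -0.001, -0.001]
ft_force: [0.1, 0.7, 0.7]
grip_width: 0.0
grasp_force: 0.0
```

>>> move_arm:
  plan: [0,0,0,0,0,0.003,0,0,0,0,0,0,0.006,0,0,0,0,0,0,0.008,0,0,0,0,-0.0005,0,0.01,0,0,0,0,-0.001,0,0.012,0,0,0,0,-0.001,0,0.0127,0,0,0,0,-0.001,0,0.0127,0]

```text
clock: 16.25
position: [0.5032, -0.0597, 0.2354]
ee_rot: [0.707, 0.707, -0.0, -0.0]
ft_force: [-0.7, -2.5, 3.4]
grip_width: -0.007
grasp_force: 1.8
```

```bash
python3 - <<'E'
from h import *
T0=T_now()
for az in(190,200):
    T=view(np.array([.509,.112,.08]),az,28,.175);print(az,T[:3,3],(T@[0,0,.173,1])[:3],delta(T))
E
```

```text
190 [0.3861788  0.0913713  0.23561054] [0.5076882  0.11286841 0.11435161] [-6.8980e-01 -5.7760e-01 -1.6406e+00  1.5120e-01 -1.1690e-01 -2.0000e-04]
200 [0.39162686 0.07035702 0.23561054] [0.50755734 0.11262743 0.11435161] [-7.5750e-01 -5.2940e-01 -1.8022e+00  1.3020e-01 -1.1140e-01 -2.0000e-04]
```

>>> move_arm:
  plan: [0,0,0,0,0,-0.03,0,0,0,0,0,0,-0.06,0,-0.07,-0.06,-0.17,0.02,-0.015,-0.06,0,-0.14,-0.12,-0.34,0.035,-0.03,-0.06,0,-0.21,-0.18,-0.51,0.05,-0.04,-0.06,0,-0.28,-0.24,-0.68,0.07,-0.05,-0.06,0,-0.35,-0.3,-0.85,0.085,-0.065,-0.06,0,-0.42,-0.35,-1.0,0.1,-0.08,-0.06,0,-0.49,-0.41,-1.17,0.115,-0.09,-0.05,0,-0.56,-0.47,-1.34,0.13,-0.1,-0.04,0,-0.63,-0.53,-1.5,0.14,-0.11,-0.02,0,-0.69,-0.578,-1.64,0.151,-0.117,0,0]

```text
clock: 17.75
position: [0.3981, 0.0765, 0.2777]
ee_rot: [0.058, 0.938, 0.033, 0.339]
ft_force: [0.3, 0.4, 0.4]
grip_width: -0.002
grasp_force: 0.0
```

```bash
python3 - <<'E'
from h import *
print(delta(view(np.array([.509,.112,.08]),190,28,.175)),manip.get_obs()["joint_pos"])
E
```

```text
[-0.1032 -0.0907 -0.2604  0.0377  0.0094  0.025 ] [-0.17280898 -0.21800757 -0.20760909  2.41670086  0.58905395  0.32994356
  0.55425122]
```

```bash
python3 - <<'E'
from h import *
for az in (150,160,170):
    T=view(np.array([.509,.112,.08]),az,30,.18);print(az,T[:3,3],delta(T))
E
```

```text
150 [0.40267248 0.17455721 0.24236204] [ 0.3629 -0.0911  0.2611  0.0318  0.094   0.0322]
160 [0.39342489 0.15514325 0.24236204] [ 0.2481 -0.0829  0.1298  0.0363  0.0739  0.0259]
170 [0.38768899 0.1344184  0.24236204] [ 0.1329 -0.0743 -0.0012  0.0379  0.0529  0.0218]
```

>>> move_arm:
  plan: [0.12,-0.04,0.06,0.018,0.037,0.013,0,0.248,-0.083,0.13,0.036,0.074,0.026,0,0.248,-0.083,0.13,0.036,0.074,0.026,0,0.248,-0.083,0.13,0.036,0.074,0.026,0,0.248,-0.083,0.13,0.036,0.074,0.026,0]

```text
clock: 18.38
position: [0.394, 0.1547, 0.2418]
ee_rot: [0.162, 0.915, -0.064, 0.364]
ft_force: [0.2, -0.7, 1.1]
grip_width: -0.001
grasp_force: 0.0
```

```bash
python3 - <<'E'
from h import *
np.set_printoptions(precision=4,suppress=True)
look("left3","left")
E
```

```text
left_pad [0.5092 0.0703 0.0493] 0.57 rot px 379.26401796935704 232.51942039276253
left_pointer [0.5076 0.1095 0.0399] 0.81 rot px 324.43328982510434 258.352847174866
left_rider [0.5051 0.1161 0.0449] 0.73 rot px 315.92653114255256 256.9718453861123
crop 266 212
```

View pics/left3.png

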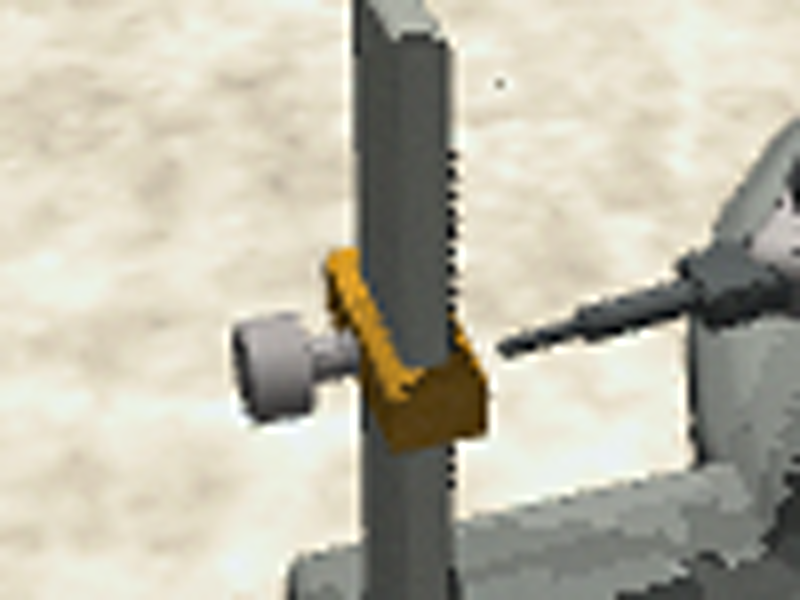

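The pointer tip is at crop (500,350). The rider's front face has its outer edge at x≈391 (y 397–453) and its inner edge at x≈487 (y 375–433).

```bash
cat > f4.py <<'E'
from fit import *
def lf(f,c0,tip,ot,ob,it,ib):
    D=[(f,c0,"left","tip",tip,0)]+[(f,c0,"left","r",c,e) for c,e in((ot,(112,9.5,3)),(ob,(112,9.5,-3)),(it,(104,9.5,3)),(ib,(104,9.5,-3)))]
    q=fit(D,7);print(q,"left ptr-rider mm",(q[4]-q[6])*1e3)
lf("left1",(271,216),(530,180),(405,397),(408,467),(495,390),(495,445))
lf("left3",(266,212),(500,350),(390,397),(393,453),(487,375),(487,433))
x=np.array([0,1.,0]);z=np.array([0,0,-1.]);T=np.eye(4);T[:3,:3]=np.c_[x,np.cross(z,x),z]
T[:3,3]=[.503,-.0595,.255];print(delta(T))
E
python3 f4.py
```

```text
res [-2.0342 -0.0518  0.1067  1.161  -0.2583 -0.2095  1.1799 -0.6924  0.9997
 -0.2247  0.0214  0.0445 -0.8348]
[ 0.5081  0.0051 -0.0367  2.6482  0.0563  0.042   0.0413] left ptr-rider mm 14.943578611869512
res [-0.4224 -0.0062  0.041  -0.1833 -0.2371  0.3414  0.3846 -0.1847  0.2863
  0.0491  0.2359  0.3018 -0.3231]
[ 0.5087  0.0059 -0.0265 -7.7154  0.0384  0.042   0.0416] left ptr-rider mm -3.206338026931606
[ 0.4612  0.6606  1.1547 -0.136  -0.1619  0.1117]
```

>>> move_arm:
  plan: [0.05,0.08,0.14,-0.035,-0.01,-0.025,0,0.11,0.16,0.28,-0.055,-0.03,-0.01,0,0.17,0.24,0.42,-0.075,-0.05,0.005,0,0.23,0.33,0.57,-0.09,-0.075,0.02,0,0.29,0.41,0.72,-0.11,-0.1,0.04,0,0.35,0.5,0.87,-0.13,-0.125,0.06,0,0.41,0.58,1.02,-0.145,-0.145,0.075,0,0.461,0.66,1.155,-0.157,-0.162,0.09,0,0.461,0.66,1.155,-0.157,-0.162,0.09,0,0.461,0.66,1.155,-0.157,-0.162,0.09,0,0.461,0.66,1.155,-0.157,-0.162,0.09,0]

```text
clock: 19.95
position: [0.503, -0.058, 0.2853]
ee_rot: [0.706, 0.708, 0.0, 0.001]
ft_force: [0.1, 1.3, -0.2]
grip_width: -0.002
grasp_force: 0.0
```

>>> move_arm:
  plan: [0,0,0,-0.0015,0,0.025,0,0,0,0,-0.0015,0,0.042,0,0,0,0,-0.0015,0,0.047,0,0,0,0,-0.0015,0,0.05,0,0,0,0,-0.0017,0,0.0515,0,0,0,0,-0.002,0,0.0522,0,0,0,0,-0.002,0,0.0522,0,0,0,0,-0.002,0,0.0522,0]

```text
clock: 20.95
position: [0.5035, -0.061, 0.2331]
ee_rot: [0.707, 0.707, 0.0, 0.0]
ft_force: [-1.7, 1.1, 3.4]
grip_width: 0.0
grasp_force: 1.9
```

```bash
python3 - <<'E'
from h import *
T0=T_now();T=view(np.array([.612,.002,.08]),110,28,.175);print(delta(T))
T2=view(np.array([.509,.112,.08]),160,30,.18);print(delta(T2,T))
E
```

```text
[-0.1383 -0.7854 -0.3298  0.1804  0.0669 -0.0025]
[-0.6117  0.0336 -0.6224  0.061  -0.1541 -0.0719]
```

>>> move_arm:
  plan: [0,0,0,0,0,-0.03,0,0,0,0,0.02,0.005,-0.06,0,-0.03,-0.15,-0.06,0.06,0.02,-0.06,0,-0.06,-0.31,-0.13,0.1,0.035,-0.055,0,-0.09,-0.47,-0.2,0.13,0.05,-0.04,0,-0.12,-0.63,-0.27,0.16,0.06,-0.02,0,-0.138,-0.785,-0.33,0.18,0.067,-0.0025,0,-0.138,-0.785,-0.33,0.18,0.067,-0.0025,0,-0.138,-0.785,-0.33,0.18,0.067,-0.0025,0,-0.138,-0.785,-0.33,0.18,0.067,-0.0025,0]

```text
clock: 22.2
position: [0.5708, 0.1172, 0.2366]
ee_rot: [0.531, 0.754, -0.221, 0.316]
ft_force: [-0.8, 0.0, 0.5]
grip_width: -0.002
grasp_force: 0.0
```

```bash
python3 - <<'E'
from h import *
np.set_printoptions(precision=4,suppress=True)
look("rear4","rear")
print(delta(view(np.array([.509,.112,.08]),160,30,.18)))
E
```

```text
rear_pad [ 0.5677 -0.0011  0.0515] 0.8 rot px 395.5982181324964 263.652515974998
rear_pointer [0.5029 0.0044 0.05  ] 0.75 rot px 529.2352178420985 301.9388467491109
rear_rider [ 0.6162 -0.0018  0.0435] 0.67 rot px 314.8294464333793 256.22867248088323
crop 265 211
[-0.612   0.033  -0.6243  0.0621 -0.154  -0.0723]
```

View pics/rear4.png

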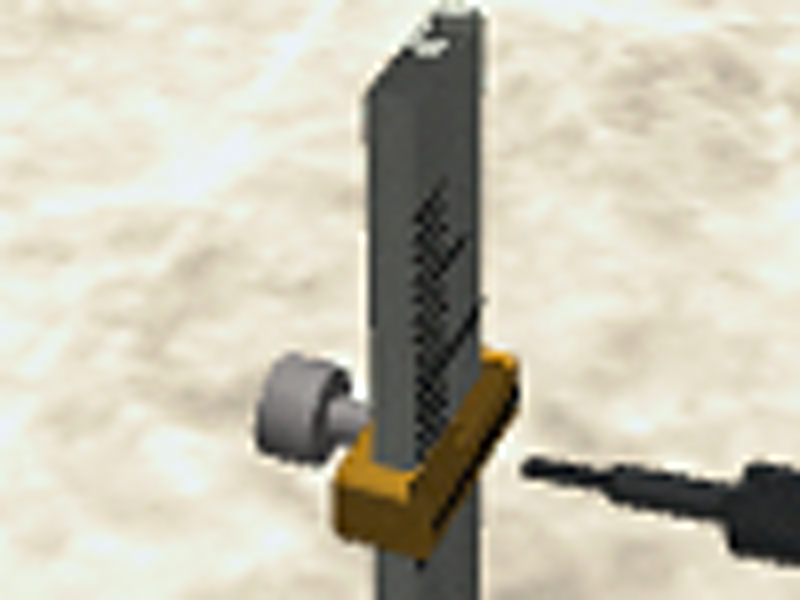

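The rear pointer tip is at crop (524,465). Carried 4 mm outward it lands at about (471,456), and the middle of the rider's line is (476,456), so the rear is level. Now the left check.

>>> move_arm:
  plan: [-0.1,0,-0.1,-0.02,-0.02,-0.05,0,-0.22,0.01,-0.22,0,-0.05,-0.07,0,-0.34,0.02,-0.34,0.02,-0.08,-0.085,0,-0.46,0.025,-0.46,0.04,-0.11,-0.085,0,-0.55,0.03,-0.56,0.055,-0.14,-0.08,0,-0.612,0.033,-0.624,0.062,-0.154,-0.072,0,-0.612,0.033,-0.624,0.062,-0.154,-0.072,0,-0.612,0.033,-0.624,0.062,-0.154,-0.072,0,-0.612,0.033,-0.624,0.062,-0.154,-0.072,0]

```text
clock: 23.52
position: [0.394, 0.1559, 0.2422]
ee_rot: [0.162, 0.915, -0.064, 0.365]
ft_force: [0.0, 0.7, -0.8]
grip_width: 0.001
grasp_force: 0.0
```

```bash
python3 - <<'E'
from h import *
np.set_printoptions(precision=4,suppress=True)
look("left4","left")
from fit import *
c0=(265,211)
D=[("rear4",c0,"rear","tip",(522,465),0)]+[("rear4",c0,"rear","r",c,e) for c,e in (((434,525),(104,9.5,0)),((517,388),(104,-9.5,0)),((410,500),(104,9.5,3)),((425,558),(104,9.5,-3)),((335,480),(112,9.5,3)),((335,537),(112,9.5,-3)))]
q=fit(D,7);print(q,(q[3]-q[5])*1e3)
E
```

```text
left_pad [0.5074 0.0723 0.0546] 0.92 rot px 380.71978080371855 228.69321847495468
left_pointer [0.5104 0.1038 0.0432] 0.73 rot px 333.4180012828443 250.49778899846928
left_rider [0.5074 0.1185 0.0469] 0.89 rot px 313.17054438963885 253.768532035064
crop 263 209
res [-0.0718 -0.001  -0.8933  0.8387 -0.124  -0.5563  2.0718  0.0744  0.2661
  0.5437 -0.8551 -0.7101 -0.6034 -0.1718 -0.5555 -0.911  -0.7879]
[ 0.5063  0.0023 -0.0358  0.0368 -0.0608  0.0366  0.042 ] 0.21566317763129644
```

View pics/left4.png

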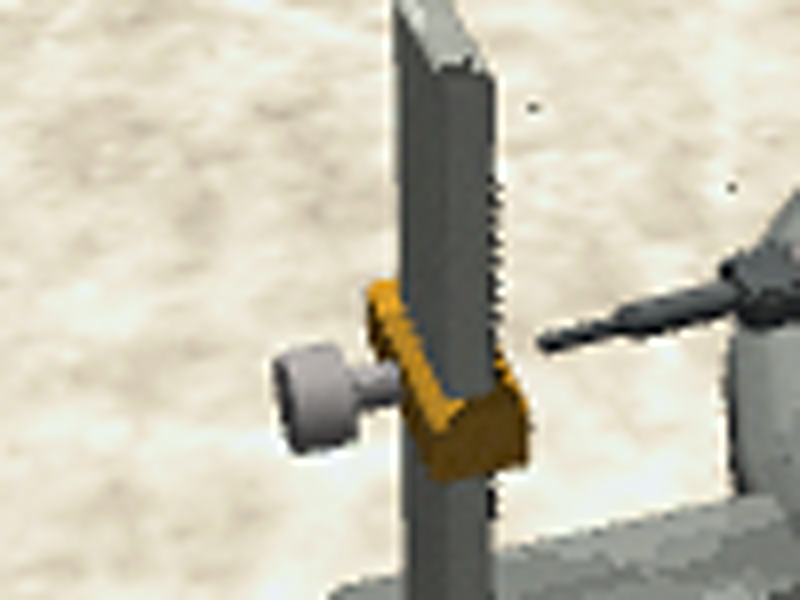

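The pointer tip is at crop (540,347). The rider's front face has its outer edge at (430–435, 427–483) and its inner edge at x=528 (408–465). The back outer top corner is at (370,285). I'll evaluate.

```bash
python3 - <<'E'
from fit import *
def lf(f,c0,tip,pts):
    E=[(112,9.5,3),(112,9.5,-3),(104,9.5,3),(104,9.5,-3),(112,-9.5,3)]
    D=[(f,c0,"left","tip",tip,0)]+[(f,c0,"left","r",c,e) for c,e in zip(pts,E)]
    q=fit(D,7);print(q[[0,1,2,4,6]],"ptr-rider mm",(q[4]-q[6])*1e3)
P=[(430,427),(435,483),(528,408),(528,465),(368,288)]
lf("left4",(263,209),(540,347),P[:4]);lf("left4",(263,209),(540,347),P)
lf("left3",(266,212),(500,350),[(390,397),(393,453),(487,375),(487,433),(327,258)])
im=cv2.rotate(cv2.imread("pics/left4_raw.png"),cv2.ROTATE_180)
print([ (x,im[252,x].tolist()) for x in range(325,336)])
E
```

```text
res [-0.332  -0.0059  0.1823 -0.0238 -0.3727  0.4793  0.3536 -0.3855  0.2306
 -0.0478  0.2665  0.3129 -0.3669]
[ 0.5088  0.0059 -0.0273  0.0417  0.0414] ptr-rider mm 0.3454583454990598
res [-0.21   -0.0038  0.3261  0.1229 -0.2319  0.541   0.3845 -0.1612  0.2622
  0.0931 -0.5181 -0.5769  0.5405  0.0973 -0.6706]
[ 0.5096  0.0053 -0.0334  0.0404  0.0399] ptr-rider mm 0.5865895376903143
res [-0.3181 -0.0048  0.1825 -0.0022 -0.0989  0.4328  0.4046  0.0724  0.3071
  0.2182 -0.4688 -0.7061  0.5437  0.084  -0.6105]
[ 0.5096  0.0053 -0.0322  0.0371  0.04  ] ptr-rider mm -2.9731061544949684
[(325, [117, 166, 194]), (326, [201, 222, 229]), (327, [181, 204, 214]), (328, [184, 206, 217]), (329, [191, 212, 225]), (330, [97, 109, 114]), (331, [26, 22, 20]), (332, [17, 13, 9]), (333, [64, 69, 71]), (334, [110, 123, 127]), (335, [159, 177, 186])]
```

```bash
python3 -c "
from workcell import manip
print(manip.hand_in())"
```

```text
the job is handed in; nothing more can be done
None
```

The job is handed in: by my camera fit the rear pointer is about 0.2 mm above its rider and the left about 0.5 mm above, after a sign error of mine pressed the left corner about 9 mm too far and I brought it back by pressing the right pad.

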